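# Bring the ratchet bench magnifier down over the nibs

### The arm

A 6-joint arm with a two-finger parallel gripper is mounted at the origin on the work surface. World frame = base frame: x ahead of the robot, y to its left, z up, the work surface at z = 0. Lengths are in mm, angles in rad, forces in N, time in s.
With the tool pointing down it reaches from about 350 to 875 mm from the base axis. Payload 4.2 kg.
Tool frame: the origin (TCP) lies at the very end of the fingers, on their centre line; the grasp point (between the pads) lies 19 mm behind it (arm.pinch_z is the distance from the TCP to the grasp point, in mm); x points along the fingers, y is the direction in which the jaws open and shut, and the axes are right-handed (so a half turn about x gives the same grasp; the last joint's range is limited). The gripper opens to 85 mm and grips with 20 to 120 N. Pads are 22 mm wide; open, the fingers measure 114 mm over their backs; the gripper's body (76 mm by 85 mm) begins 54 mm behind the grasp point. The pads swing forward as they close: fully open they stand 13 mm farther back than shut.
Start: joints at [1.588, 0.385, 0.008, 0, -1.194, -0.259], TCP at [149.625, 606.804, 205.212] pointing down, gripper open.
Joint ranges: [-3.14, 3.14], [-1.21, 2.06], [-1.07, 1.41], [-3.16, 2.05], [-2.99, -0.16], [-3.1, 3.1]. Speed limits (rad/s): [2.79, 2.79, 3.14, 3.14, 3.14, 3.14].

### API

Orientations are given as a unit quaternion [x, y, z, w].
In Python, from bench import arm gives the robot as it stands.
- The arm moves only by the tool drive_tool, never from a script. Its argument "motion" is a list of rows, each a list of 4 numbers: the shift along the tool's x, y, z in mm, then the turn about the tool's x in degrees. In form: [[dx, dy, dz, spin], ...]. A call has 1 to 10 rows; each row shifts and turns the commanded pose from where the row before left it, along the tool's axes as they then stand; what a row does not reach is not made up. A row lasts 1/12 s, in which the tool goes at most 41.7 mm and 7.16 degrees, less where a joint would pass 70% of its speed; a pose out of reach is approached as far as the arm can. A call with a gripper value outside its range is refused whole. "grip" is the finger opening in mm, from 0 to 85.4, set as the call begins (left out, the last holds). The fingers move at their own pace and stop on an object; the grip force is fixed at half the most. Time passes only in rows, so rows that do not move let the fingers close. It gives the time, the measured TCP pose, the force and the opening at its end, in the units of the state.
- arm.read_state(): the state, without advancing time (a new reading comes with each control period).
- arm.get_image(name): name is "scene" or "top"; returns the picture (400x640x3 uint8, red, green, blue); there is no depth.
- arm.calibration(name): a dict with "K" (3x3 intrinsics, pixels), "eye" and "attitude" of the camera in the world. Camera axes: x right, y up, looking along -z (the intrinsics and any distortion apply to the point x, -y, -z); pixel columns grow to the right and rows downward; lengths in mm; the calibration is good to about 2 mm. A picture is of the moment at which its call begins. calibration takes no time and is no camera call.
- arm.job_done(): hands the job in, once; it reports no verdict.
The state is a dict: "clock": time; "joints": joint angles; "joint_vel": joint speeds; "joint_efforts": joint torques, N m; "position": TCP position; "ee_rot": TCP orientation; "contact_force": force on the tool from outside, world axes, zero at the start; "wrist_torque": the same for the moment, N m; "gripper_width": finger opening in mm.
Only numpy, scipy, OpenCV 4.12 (cv2) and the standard library are available. Lean on these libraries where they do the work, as an engineer would, in place of code of your own. Each camera call takes 0.05 s, during which the arm holds its last target. There are 200 camera calls.

### The job

Bring the bench magnifier down over the two nibs on the brass pen rest: press the red thumb bar to lift the pawl out of the ratchet and, keeping it pressed, ease the arm steadily down past its teeth until it rests level on its stop, then take the hand away. Push with the fingertips only; do not force, lift or slam the arm, keep off the lens, and leave the pen rest, cap, feed and micrometer where they are.

Things in the scene. Friction and masses are not known exactly. Their poses are not given: they have to be found in the camera images.
- stand: Magnifier stand, fixed: dark cast foot (x -70 to 130, y -60 to 60 mm, 26 high), steel column, and on its top a fixed toothed quadrant 10 mm thick, 47 mm radius about the hinge. Origin on the counter under the hinge. z up; the arm swings in the vertical plane through its x axis and points out along +x.
- hinge (a point): Centre of the arm's hinge, 130 mm above the stand's origin; its axis is level, along the stand's y. The hinge is stiff (friction 1.3 N m, of which the arm's weight takes off about half): the arm stays where it is left. With the pawl pressed, 5 to 15 N down on the thumb bar moves it.
- boom (a joint): Arm's angle above level (rad): 0 = level on its solid stop, start 0.50 to 0.78. Brass fork and 16 mm steel tube, centreline from hinge to lens. It clicks up freely; the pawl stops it going down, but for up to 0.12 rad of play to the next tooth. The lowest tooth lets go at 0.18; below that the quadrant is smooth. Over 2.5 rad/s is a slam; it must not be lifted (0.1 rad, or a quick jerk up, counts).
- pawl (a joint): Angle of the pawl, a 150 mm steel rocker on top of the arm (rad). About 0 = nose down in the teeth (0 to 0.09 on a tooth's slope); pressing the thumb bar raises it; from 0.10 the nose is clear; 0.15 = pressed right down on the arm, and further pressing moves the arm. Its spring takes 2 to 3 N on the bar (to 5 N straight down, arm steep). Let up among the teeth, it catches again.
- thumb_bar (a point): Centre of the pawl's thumb bar: bright red round bar, 22 mm diameter, 34 long, level across the arm (along the stand's y); its highest line is always 11 mm above this point. In the arm's frame (x from the hinge along the arm, z square to it, up) it lies at x 140, z 52 mm with the pawl down and x 140, z 39 mm fully pressed. The pawl pivots at x 55, z 44 mm.
- lens: Round magnifying lens in a black ring, 118 mm over all, 14 mm thick, on a stiff swivel at the end of the arm. Origin at its centre, 340 mm from the hinge along the arm; its plane is that of the arm, so it is level when the arm is level, then 130 mm above the counter. Not to be touched.
- lens_centre (a point): Centre of the lens.
- pen_rest: Brass pen rest 70 x 52 x 22 mm with two gold nibs lying on it, on the counter where the lens comes down. Loose; origin under its centre.
- nibs (a point): Point between the two nibs, 20 mm above the counter.
- cap: Pearl-grey celluloid pen cap with gold trim standing upright on its mouth, 16 mm diameter, 67 mm tall. Loose, easily tipped; origin under its centre.
- feed: Black ebonite feed, 40 x 6 x 6 mm, lying on the counter. Loose; origin under its centre.
- micrometer: Micrometer with green bow and steel thimble lying flat, about 145 x 60 x 20 mm. Loose; origin on the counter by the bow, thimble towards its +x.
- cabinet: Walnut parts cabinet with glass sliding door, 330 wide x 170 deep x 210 mm high, well to the left of the work. Fixed; origin under its centre.
Mind the look-alikes: they are no part of the job. There is more than one size of the pen_rest; the job needs the larger.

How it is judged:
By the outcome, as a careful person would: the job done as asked, in the order asked, and still so for the second after the job is handed in, with the robot touching nothing.
It also fails if it takes over 40 s, if anything falls off the work surface, if the arm or the gripper's body presses on something with over 40 N, if the wrist force passes 120 N, or if a joint passes its speed limit or range.

## Working session

There is one attempt and no reset: what is moved stays moved. The work goes in short steps, Python scripts to look and compute and a tool call to move; the robot and the scene stay as the last step left them, time stands still between calls to the robot, and variables do not carry over. Pictures are saved under pics/ and viewed, about 8 in all and at most 12, crops included, and the job is handed in when it is done.

Besides the shell and the picture viewer there is one more tool, called after "Call:" as name([rows], argument=value, ...), one row to a line, values as JSON. drive_tool: Moves the arm, as the interface text tells. Its arguments: {"type":"object","properties":{"motion":{"type":"array"},"grip":{"type":"number"}},"required":["motion"]}

```bash
mkdir -p pics; ls; cat > h.py <<'E'
import numpy as np, cv2
from bench import arm
from scipy.spatial.transform import Rotation as R
def cal(n):
    c=arm.calibration(n); a=np.array(c["attitude"]); 
    M=a if a.shape==(3,3) else R.from_quat(a).as_matrix()
    return np.array(c["K"]),np.array(c["eye"]),M,c
def ray(n,u,v):
    K,e,M,c=cal(n); d=np.linalg.inv(K)@[u,v,1]; return e,M@[d[0],-d[1],-d[2]]
def plane(n,u,v,z):
    e,d=ray(n,u,v); return e+d*(z-e[2])/d[2]
def proj(n,p):
    K,e,M,c=cal(n); q=M.T@(np.array(p)-e); q=K@[q[0],-q[1],-q[2]]; return q[:2]/q[2]
def two(a,b):
    (e1,d1),(e2,d2)=a,b; s=np.linalg.lstsq(np.c_[d1,-d2],e2-e1,rcond=None)[0]
    p,q=e1+d1*s[0],e2+d2*s[1]; return (p+q)/2,np.linalg.norm(p-q)
def snap(n,f):
    im=arm.get_image(n); cv2.imwrite('pics/'+f,im[:,:,::-1]); return im
E
python3 - <<'E'
from h import *
for n in("scene","top"): snap(n,n+'0.png'); print(arm.calibration(n))
print(arm.read_state())
E
```

```text
pics
{'K': array([[414.52625039,   0.        , 317.42680621],
       [  0.        , 414.52625039, 204.23454471],
       [  0.        ,   0.        ,   1.        ]]), 'eye': array([1068.92953468, -394.4903414 ,  864.57736513]), 'attitude': array([0.36552483, 0.13448415, 0.32802364, 0.86064285])}
{'K': array([[449.41858631,   0.        , 325.70624048],
       [  0.        , 449.41858631, 207.57334715],
       [  0.        ,   0.        ,   1.        ]]), 'eye': array([ 497.08777002,  156.48593258, 1214.38178082]), 'attitude': array([-0.02767746,  0.02089801,  0.71618241, -0.69705092])}
{'clock': 0.1, 'joints': array([ 1.58757371e+00,  3.85489632e-01,  6.75518825e-03, -3.60488870e-04,
       -1.19399755e+00, -2.58605084e-01]), 'joint_vel': array([-0.0020402 , -0.00165138,  0.00367775,  0.00169579, -0.00054424,
       -0.0006354 ]), 'joint_efforts': array([-1.08072581e-03, -3.93324244e+01,  1.88927740e+01,  4.19795170e+00,
       -2.60244953e-03,  4.50833952e-06]), 'position': array([149.54145024, 606.26416642, 204.23319877]), 'ee_rot': array([-0.70191465,  0.08603159,  0.70196147,  0.0846433 ]), 'contact_force': array([-0.27263192,  0.8051593 , -0.18020929]), 'wrist_torque': array([ 0.00143343, -0.03157672, -0.05955673]), 'gripper_width': 85.56847717837378}
```

View pics/scene0.png

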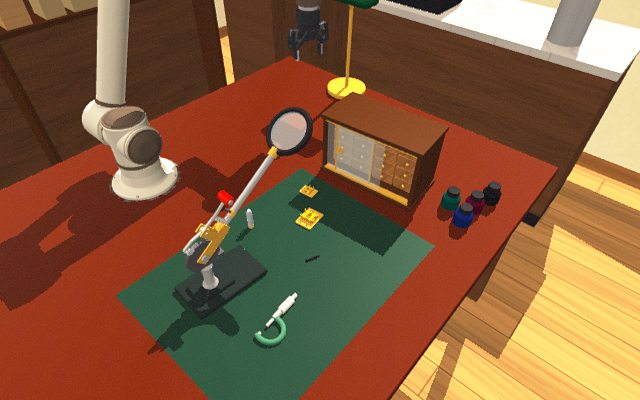

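View pics/top0.png

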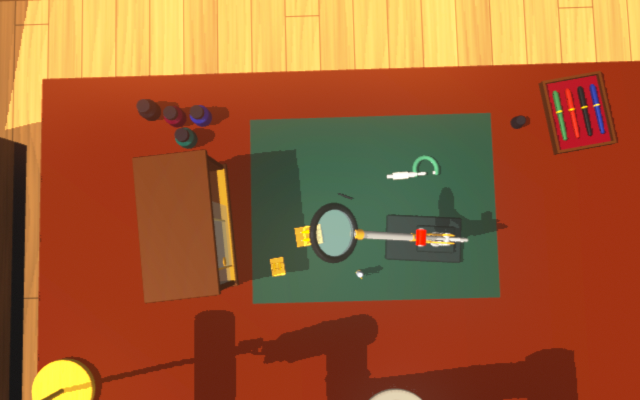

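The scene view shows the stand at about (210,280), the red bar at (226,198) and the lens at (290,130). In the top view the bar is at (421,237), the lens at (334,233), the larger pen rest at (303,237), and the cap at (360,273).

```bash
python3 - <<'E'
from h import *
P={}
for n,box in(("scene",(205,180,245,220)),("top",(405,220,440,255))):
    im=cv2.imread(f'pics/{n}0.png'); x0,y0,x1,y1=box
    hsv=cv2.cvtColor(im,cv2.COLOR_BGR2HSV)
    m=((hsv[...,0]<6)|(hsv[...,0]>174))&(hsv[...,1]>200)&(hsv[...,2]>150)
    k=np.zeros_like(m);k[y0:y1,x0:x1]=m[y0:y1,x0:x1]
    v,u=np.nonzero(k); P[n]=(u.mean(),v.mean()); print(n,P[n],len(u),u.min(),u.max(),v.min(),v.max())
b,r=two(ray("scene",*P["scene"]),ray("top",*P["top"])); print("bar",b,r)
L={}
for n,box in(("scene",(260,100,320,160)),("top",(305,198,360,268))):
    im=cv2.imread(f'pics/{n}0.png'); x0,y0,x1,y1=box
    m=(im.max(2)<45).astype('uint8'); k=np.zeros_like(m);k[y0:y1,x0:x1]=m[y0:y1,x0:x1]
    c=max(cv2.findContours(k,0,1)[0],key=cv2.contourArea); e=cv2.fitEllipse(cv2.convexHull(c)); L[n]=e[0]; print(n,e)
l,r=two(ray("scene",*L["scene"]),ray("top",*L["top"])); print("lens",l,r)
im=cv2.imread('pics/top0.png')
m=np.zeros((400,640),'uint8'); m[205:270,375:475]=(im[205:270,375:475].max(2)<50)
c=max(cv2.findContours(m,0,1)[0],key=cv2.contourArea); print("foot px",cv2.minAreaRect(c))
for q in cv2.boxPoints(cv2.minAreaRect(c)): print(q,plane("top",*q,26))
for nm,q,z in(("rest",(303,237),15),("cap",(360,273),67)): print(nm,plane("top",*q,z))
big=np.hstack([cv2.resize(cv2.imread('pics/scene0.png')[120:320,160:330],None,fx=2.5,fy=2.5),cv2.resize(im[190:290,290:480][:, 40:],None,fx=2.5,fy=5)])
cv2.imwrite('pics/crop.png',big); print(big.shape)
E
```

```text
scene (np.float64(224.46103896103895), np.float64(197.48701298701297)) 154 206 243 190 217
top (np.float64(420.54545454545456), np.float64(236.75757575757575)) 132 416 425 230 244
bar [494.4962563  -36.71716309 253.23699839] 3.2945469628809327
scene ((293.50115966796875, 140.2257080078125), (21.995887756347656, 40.911529541015625), 52.921512603759766)Traceback (most recent call last):
  File "<stdin>", line 14, in <module>
ValueError: max() iterable argument is empty
```

```bash
python3 - <<'E'
from h import *
def biggest(m,box):
    x0,y0,x1,y1=box; k=np.zeros((400,640),'uint8');k[y0:y1,x0:x1]=m[y0:y1,x0:x1]
    return max(cv2.findContours(k,0,1)[0],key=cv2.contourArea)
P={};L={}
for n,bb,lb in(("scene",(205,180,245,220),(260,100,320,160)),("top",(405,220,440,255),(305,198,362,268))):
    im=cv2.imread(f'pics/{n}0.png').astype(int); 
    m=(im[...,2]>170)&(im[...,1]<90)
    c=biggest(m,bb); P[n]=cv2.minAreaRect(c)[0]; print(n,cv2.minAreaRect(c))
    c=biggest((im.max(2)<70)&(im[...,1]-im[...,2]<22),lb); e=cv2.fitEllipse(cv2.convexHull(c)); L[n]=e[0]; print(n,e)
b,r=two(ray("scene",*P["scene"]),ray("top",*P["top"])); print("bar",b,r)
l,r=two(ray("scene",*L["scene"]),ray("top",*L["top"])); print("lens",l,r)
im=cv2.imread('pics/top0.png')
c=biggest(im.max(2)<55,(375,205,475,270)); R0=cv2.minAreaRect(c); print("foot",R0,plane("top",*R0[0],26))
for q in cv2.boxPoints(R0): print(q,plane("top",*q,26))
for nm,q,z in(("rest",(303,237),15),("cap",(360,273),67)): print(nm,plane("top",*q,z))
big=np.hstack([cv2.resize(cv2.imread('pics/scene0.png')[100:300,165:325],None,fx=2.5,fy=2.5),cv2.resize(im[190:290,400:480],None,fx=5,fy=5)])
cv2.imwrite('pics/crop.png',big)
E
```

```text
scene ((224.50001525878906, 197.0), (14.849241256713867, 10.60660171508789), 45.0)
scene ((289.08062744140625, 131.23802185058594), (42.051239013671875, 52.0380859375), 40.80943298339844)
top ((421.0, 237.0), (16.0, 10.0), 90.0)
top ((334.0010070800781, 232.13290405273438), (46.32307434082031, 59.78384780883789), 175.61622619628906)
bar [494.31465607 -36.92086178 254.70743107] 2.167350898819783
lens [509.06627659 149.08459243 335.85611274] 0.3310274472321335
foot ((444.5, 226.5), (1.0, 17.0), 90.0) [ 520.44614363 -144.87388671   26.        ]
[436. 226.] [ 522.3656648  -122.59242506   26.        ]
[453. 226.] [ 521.15910479 -167.26443126   26.        ]
[453. 227.] [ 518.52767455 -167.14313605   26.        ]
[436. 227.] [ 519.73300827 -122.47787123   26.        ]
rest [502.87044006 229.47067881  15.        ]
cap [407.83011271  84.07294135  67.        ]
```

View pics/crop.png

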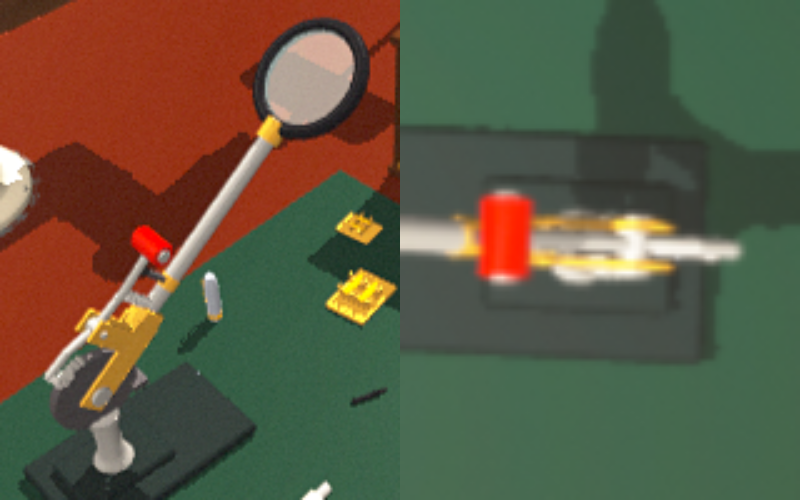

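Call:
drive_tool([
  [-20, 0, 0, -2.5],
  [-35, 0, 0, -2.5],
  [-35, 0, 0, -2.5],
  [-35, 0, 0, -2.5],
  [0, 0, 0, 0],
], grip=0)

```text
clock: 0.52
position: [150.8, 609.5, 338.7]
ee_rot: [0.708, -0.018, -0.706, -0.028]
contact_force: [-0.0, -0.7, 3.3]
gripper_width: 25.5
```

```bash
cat > to.py <<'E'
import sys
from h import *
s=arm.read_state(); M=R.from_quat(s["ee_rot"]).as_matrix(); t=np.array(eval(sys.argv[1]),float)
print(s["clock"],s["position"].round(1),s["contact_force"].round(1),s["gripper_width"]); print(M.round(3)); print("shift",(M.T@(t-s["position"])).round(1))
E
python3 to.py "[370,130,325]"
```

```text
0.5167 [150.8 609.5 338.7] [-0.  -0.7  3.3] 25.47403048062586
[[ 0.003 -0.066 -0.998]
 [ 0.014 -0.998  0.066]
 [-1.    -0.014 -0.002]]
shift [   7.7  464.2 -250.2]
```

Call:
drive_tool([
  [0, 15, -8, 0],
  [0, 25, -14, 0],
  [0, 33, -18, 0],
  [0, 33, -18, 0],
  [0, 33, -18, 0],
  [0, 33, -18, 0],
  [0, 33, -18, 0],
  [0, 33, -18, 0],
  [0, 33, -18, 0],
  [0, 33, -18, 0],
])

```text
clock: 1.35
position: [294.9, 290.3, 329.8]
ee_rot: [-0.707, 0.024, 0.707, 0.024]
contact_force: [0.9, 0.9, -0.1]
gripper_width: 0.1
```

Call:
drive_tool([
  [0, 33, -18, 0],
  [0, 33, -18, 0],
  [0, 33, -15, 0],
  [0, 33, -15, 0],
  [0, 30, -15, 0],
  [0, 25, -15, 0],
  [0, 20, -12, 0],
  [0, 10, -8, 0],
  [0, 0, 0, 0],
])

```text
clock: 2.1
position: [396.4, 66.3, 329.6]
ee_rot: [-0.706, 0.025, 0.707, 0.025]
contact_force: [0.9, 0.1, 1.4]
gripper_width: 0.0
```

```bash
python3 to.py "[495,-39,290]"
```

```text
2.1 [396.4  66.3 329.6] [0.9 0.1 1.4] 0.03511801202286232
[[-0.001 -0.071 -0.997]
 [-0.001 -0.997  0.071]
 [-1.     0.001  0.001]]
shift [  39.5   97.9 -105.9]
```

Call:
drive_tool([
  [0, 20, -10, 0],
  [0, 25, -18, 0],
  [0, 25, -22, 0],
  [0, 18, -22, 0],
  [0, 10, -20, 0],
  [10, 0, -14, 0],
  [20, 0, 0, 0],
  [10, 0, 0, 0],
  [0, 0, 0, 0],
  [0, 0, 0, 0],
])

```text
clock: 2.93
position: [494.7, -36.5, 290.1]
ee_rot: [-0.706, 0.024, 0.707, 0.023]
contact_force: [1.0, 0.0, 0.0]
gripper_width: 0.2
```

```bash
python3 to.py "[495,-39,290]"; python3 - <<'E'
from h import *
a=snap("scene","s1.png"); b=snap("top","t1.png")
c=np.hstack([cv2.resize(a[90:290,165:325],None,fx=2.5,fy=2.5),cv2.resize(b[190:290,390:470],None,fx=5,fy=5)])
cv2.imwrite('pics/c1.png',c[:,:,::-1])
E
```

```text
2.9333 [494.7 -36.5 290.1] [1. 0. 0.] 0.22361138686101847
[[-0.001 -0.066 -0.998]
 [-0.001 -0.998  0.066]
 [-1.     0.001  0.001]]
shift [ 0.1  2.4 -0.5]
```

View pics/c1.png

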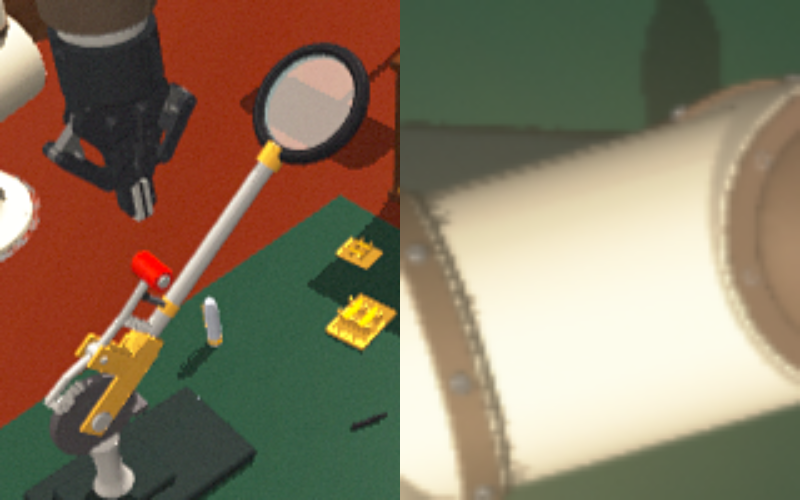

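The crop shows the closed tips at about (140,215) directly above the red bar at (152,270), with the lens well clear. I'll check the plumb line.

```bash
python3 - <<'E'
from h import *
im=cv2.imread('pics/s1.png').astype(int); m=np.zeros((400,640),'uint8')
m[185:215,210:240]=((im[...,2]>110)&(im[...,1]<45)&(im[...,0]<45))[185:215,210:240]
c=max(cv2.findContours(m,0,1)[0],key=cv2.contourArea);r=cv2.minAreaRect(c);print("bar px",r)
for z in(290,266,254.7,256): print(z,proj("scene",(494.7,-36.5,z)),((proj("scene",(494.7,-36.5,z))-[165,90])*2.5).round())
print(proj("scene",(495,-41,256)))
E
```

```text
bar px ((225.04119873046875, 198.5353240966797), (17.89676284790039, 11.171918869018555), 40.60129928588867)
290 [222.80763671 184.64514752] [145. 237.]
266 [224.5088167  193.11563084] [149. 258.]
254.7 [225.28763665 196.99351648] [151. 267.]
256 [225.1987406  196.55088692] [150. 266.]
[223.63934854 197.68416541]
```

The tip looks about 20 mm higher than the TCP implies, so I'll descend slowly and watch the force.

Call:
drive_tool([
  [4, 0.5, 0, 0],
  [4, 0.5, 0, 0],
  [4, 0.5, 0, 0],
  [3, 0.5, 0, 0],
  [2, 0, 0, 0],
  [2, 0, 0, 0],
  [0, 0, 0, 0],
])

```text
clock: 3.62
position: [494.8, -38.9, 270.7]
ee_rot: [-0.706, 0.024, 0.707, 0.024]
contact_force: [0.9, -0.7, 0.5]
gripper_width: -0.1
```

```bash
python3 - <<'E'
from h import *
a=snap("scene","s2.png"); s=arm.read_state(); print(s["position"],s["contact_force"],s["joint_vel"].round(3),proj("scene",s["position"]))
c=cv2.resize(a[140:260,180:290],None,fx=5,fy=5,interpolation=2)
cv2.imwrite('pics/c2.png',c[:,:,::-1])
E
```

```text
[494.93246402 -38.92627284 270.97531771] [-0.78750434 -0.78808434 -0.54654726] [ 0.002 -0.004  0.007  0.004 -0.001 -0.001] [223.33164586 192.01059463]
```

View pics/c2.png

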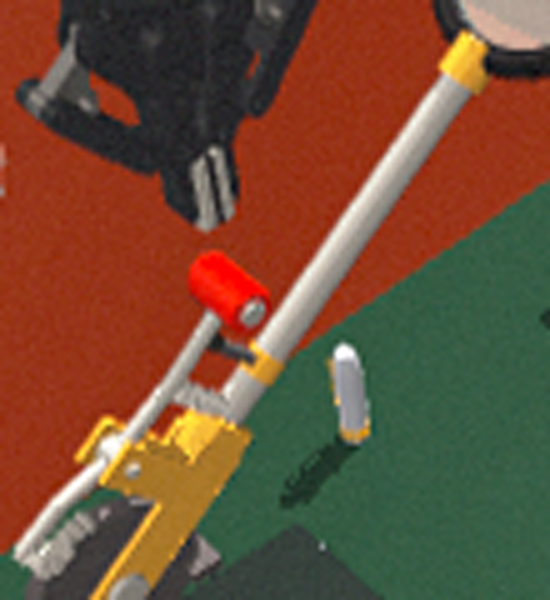

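The tips at crop (212,228) are still about 18 mm above the bar, whose centre is at (228,290), and in line with it. I'll carry on slowly.

Call:
drive_tool([
  [2, 0, 0, 0],
  [2, 0, 0, 0],
  [2, 0, 0, 0],
  [2, 0, 0, 0],
  [0, 0, 0, 0],
])

```text
clock: 4.08
position: [494.7, -38.9, 262.6]
ee_rot: [-0.706, 0.024, 0.707, 0.024]
contact_force: [-0.8, -0.6, -0.5]
gripper_width: -0.0
```

Call:
drive_tool([
  [2, 0, 0, 0],
  [2, 0, 0, 0],
  [2, 0, 0, 0],
  [0, 0, 0, 0],
])

```text
clock: 4.42
position: [494.7, -38.9, 256.7]
ee_rot: [-0.706, 0.024, 0.707, 0.024]
contact_force: [0.7, -0.3, 0.0]
gripper_width: 0.1
```

```bash
python3 - <<'E'
from h import *
a=snap("scene","s3.png"); s=arm.read_state(); print(s["position"],s["contact_force"],arm.pinch_z,(proj("scene",s["position"])-[180,140])*5)
c=cv2.resize(a[140:260,180:290],None,fx=5,fy=5,interpolation=2)
cv2.imwrite('pics/c3.png',c[:,:,::-1])
E
```

```text
[494.83823793 -38.88561516 256.90653356] [ 0.1812729  -0.16863283 -0.28002028] 18.700000000000003 [221.52070947 284.18580107]
```

View pics/c3.png

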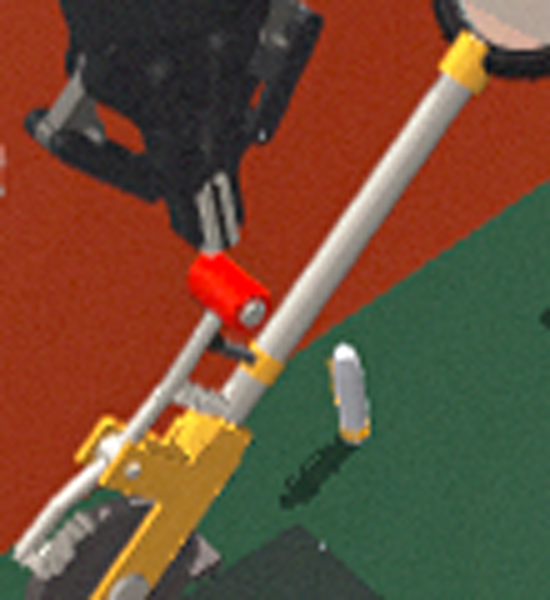

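```bash
python3 - <<'E'
from h import *
print(proj("scene",(149.5,606.3,204.2)),proj("scene",(149.5,606.3,217.2)),proj("scene",(149.5,606.3,236)),proj("scene",(0,0,0)),proj("top",(0,0,0)))
c=cv2.imread('pics/scene0.png')
a=cv2.resize(c[0:100,260:360],None,fx=4,fy=4,interpolation=2); b=cv2.resize(c[140:240,95:195],None,fx=4,fy=4,interpolation=2)
cv2.imwrite('pics/c4.png',np.hstack([a,b]))
E
```

```text
[308.66011288  67.57964944] [308.63585915  63.9999006 ] [308.60023447  58.74184779] [145.9231709  178.35224998] [395.44021215 427.19935043]
```

View pics/c4.png

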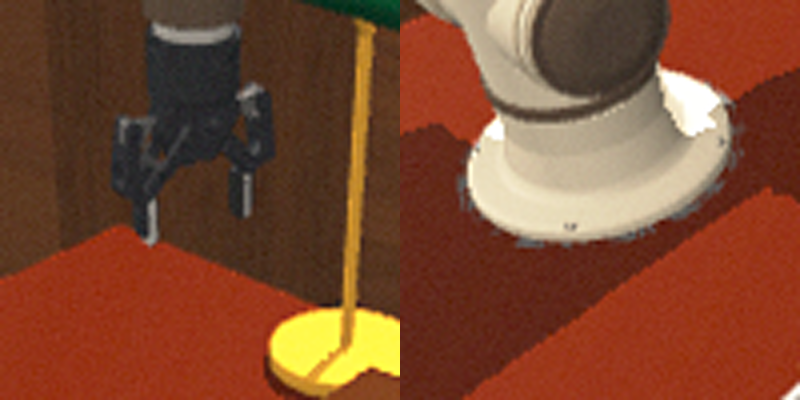

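The same roughly 20 mm shortfall along the tool axis shows at the start pose: tips at about (309,57) against a predicted 64–67. So the real fingertips sit above the stated TCP, and the horizontal aim holds. Contact is expected near z 247.

Call:
drive_tool([
  [2, 0, 0, 0],
  [2, 0, 0, 0],
  [1, 0, 0, 0],
  [1, 0, 0, 0],
  [1, 0, 0, 0],
  [0, 0, 0, 0],
])

```text
clock: 4.97
position: [494.9, -38.9, 250.0]
ee_rot: [-0.707, 0.024, 0.707, 0.024]
contact_force: [0.6, -0.1, 0.1]
gripper_width: -0.2
```

Call:
drive_tool([
  [1, 0, 0, 0],
  [1, 0, 0, 0],
  [1, 0, 0, 0],
  [1, 0, 0, 0],
  [0, 0, 0, 0],
])

```text
clock: 5.38
position: [494.9, -38.9, 246.0]
ee_rot: [-0.707, 0.024, 0.707, 0.024]
contact_force: [0.6, -0.3, 0.2]
gripper_width: 0.2
```

Call:
drive_tool([
  [1, 0, 0, 0],
  [1, 0, 0, 0],
  [1, 0, 0, 0],
  [0, 0, 0, 0],
])

```text
clock: 5.72
position: [494.8, -38.9, 242.9]
ee_rot: [-0.707, 0.024, 0.707, 0.024]
contact_force: [1.0, -0.3, -0.2]
gripper_width: -0.2
```

```bash
python3 - <<'E'
from h import *
a=snap("scene","s5.png"); s=arm.read_state(); print(s["position"],s["contact_force"],(proj("scene",s["position"])-[180,140])*5)
c=cv2.resize(a[140:260,180:290],None,fx=5,fy=5,interpolation=2)
cv2.imwrite('pics/c5.png',c[:,:,::-1])
E
```

```text
[494.93626169 -38.87842544 243.07982653] [ 0.47682236 -0.60148581  0.49634394] [226.41974451 307.62872501]
```

View pics/c5.png

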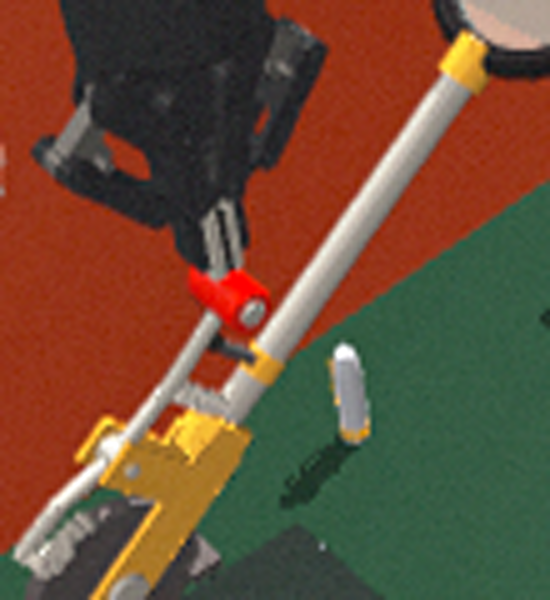

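The tips now overlap the bar's top at about (222,273) and are centred on it, still with no force.

Call:
drive_tool([
  [1, 0, 0, 0],
  [1, 0, 0, 0],
  [1, 0, 0, 0],
  [0, 0, 0, 0],
])

```text
clock: 6.1
position: [494.9, -38.9, 239.9]
ee_rot: [-0.707, 0.024, 0.707, 0.024]
contact_force: [0.3, -0.4, -0.3]
gripper_width: -0.3
```

Call:
drive_tool([
  [1, 0, 0, 0],
  [1, 0, 0, 0],
  [1, 0, 0, 0],
  [0, 0, 0, 0],
])

```text
clock: 6.43
position: [494.9, -38.9, 236.9]
ee_rot: [-0.707, 0.024, 0.707, 0.024]
contact_force: [-0.4, 0.1, 0.3]
gripper_width: -0.4
```

```bash
python3 - <<'E'
from h import *
a=snap("scene","s6.png"); b=snap("top","t6.png")
c=np.hstack([cv2.resize(a[150:250,190:270],None,fx=5,fy=5,interpolation=2),cv2.resize(b[190:290,360:440],None,fx=5,fy=5)])
cv2.imwrite('pics/c6.png',c[:,:,::-1])
E
```

```text
(no output)
```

View pics/c6.png

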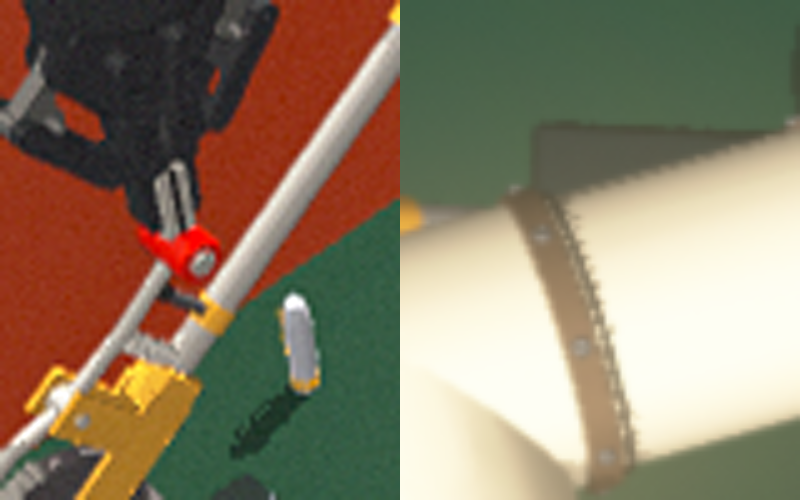

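```bash
python3 - <<'E'
from h import *
L=[cv2.resize(cv2.imread(f'pics/{f}.png')[175:215,205:245],None,fx=10,fy=10,interpolation=0) for f in('s1','s6')]
s=arm.read_state();p=s["position"]; print(p)
for z in(237,247,257,261,266): print(z,((proj("scene",[p[0],p[1],z])-[205,175])*10).round())
cv2.imwrite('pics/c7.png',np.hstack(L))
E
```

```text
[494.9864508  -38.86659464 237.1573503 ]
237 [207. 286.]
247 [200. 252.]
257 [193. 218.]
261 [191. 205.]
266 [187. 187.]
```

View pics/c7.png

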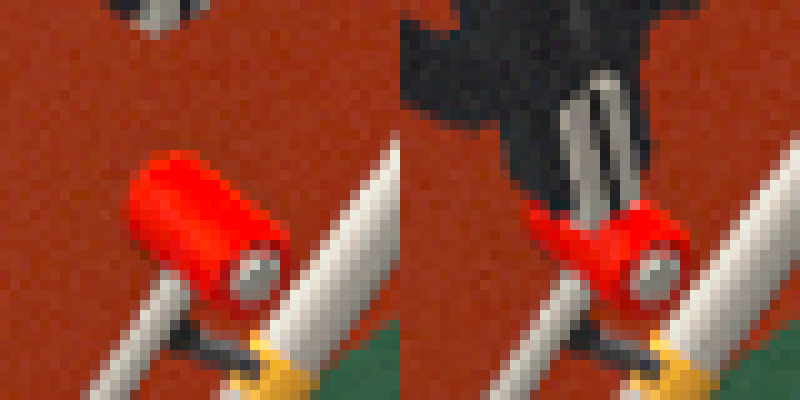

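The tip face's camera edge is at about (212,215). Corrected for its 11 mm half width, the tip centre lies on the bar's top line with contact imminent. The effective tip is about 29 mm above the TCP reading. I'll nudge 3 mm towards the bar centre and press.

Call:
drive_tool([
  [0, 0, -3, 0],
  [1, 0, 0, 0],
  [1, 0, 0, 0],
  [1, 0, 0, 0],
  [0, 0, 0, 0],
])

```text
clock: 6.95
position: [498.7, -38.5, 235.2]
ee_rot: [0.708, -0.023, -0.706, -0.024]
contact_force: [-0.7, 2.3, 4.2]
gripper_width: -0.1
```

Contact at 4 N. Now I'll press the pawl in, moving square to the arm.

Call:
drive_tool([
  [2, -1.4, 0, 0],
  [2, -1.4, 0, 0],
  [2, -1.4, 0, 0],
  [2, -1.4, 0, 0],
  [0, 0, 0, 0],
])

```text
clock: 7.37
position: [499.5, -32.6, 229.2]
ee_rot: [0.708, -0.023, -0.705, -0.024]
contact_force: [-4.2, 5.2, 12.2]
gripper_width: -0.0
```

Call:
drive_tool([
  [2, -1.4, 0, 0],
  [2, -1.4, 0, 0],
  [2, -1.4, 0, 0],
  [0, 0, 0, 0],
])

```text
clock: 7.7
position: [500.3, -27.0, 224.6]
ee_rot: [0.709, -0.022, -0.704, -0.024]
contact_force: [-6.6, 9.4, 19.0]
gripper_width: -0.1
```

```bash
python3 - <<'E'
from h import *
a=snap("scene","s8.png"); s=arm.read_state(); print(s["position"],s["contact_force"])
L=[cv2.resize(cv2.imread(f'pics/{f}.png')[120:250,170:240+20],None,fx=4,fy=4,interpolation=2) for f in('s6','s8')]
cv2.imwrite('pics/c8.png',np.hstack(L))
E
```

```text
[500.28511616 -26.96282073 224.64709213] [-5.89373254 10.70840691 18.40118183]
```

View pics/c8.png

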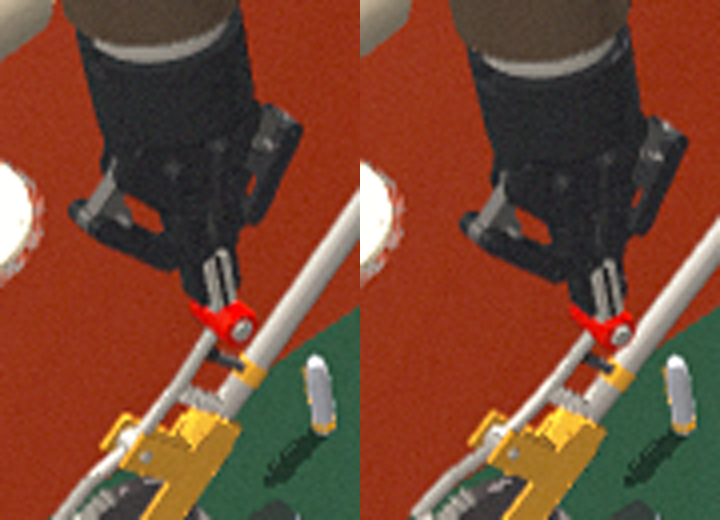

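The bar is visibly being pressed towards the tube: it moved about 5 px from left panel to right, while the tube barely moved. The sideways +y force suggests I lead the bar slightly, so I'll go down with less forward motion.

Call:
drive_tool([
  [0, 1.5, 1, 0],
  [0, 1.5, 1, 0],
  [0, 0, 0, 0],
])

```text
clock: 8.0
position: [500.5, -29.7, 224.9]
ee_rot: [0.711, -0.021, -0.702, -0.025]
contact_force: [-1.1, 9.8, 14.9]
gripper_width: -0.4
```

The force fits the geometry. Once the pawl is pressed, the bar swings forward more than down about the hinge, so the tip has to lead forward along that arc.

Call:
drive_tool([
  [1, -2, 0, 0],
  [1, -2, 0, 0],
  [1, -2, 0, 0],
  [1, -2, 0, 0],
  [1, -2, 0, 0],
])

```text
clock: 8.42
position: [500.7, -21.6, 218.6]
ee_rot: [0.71, -0.023, -0.703, -0.024]
contact_force: [3.0, -0.1, 6.6]
gripper_width: -0.5
```

Force is down to 6.6 N and the arm is moving freely. I'll follow the arc.

Call:
drive_tool([
  [1.5, -1.5, 0, 0],
  [2, -2, 0, 0],
  [2, -2, 0, 0],
  [2, -1.9, 0, 0],
  [2, -1.9, 0, 0],
  [2, -1.8, 0, 0],
])

```text
clock: 8.92
position: [501.6, -10.0, 207.0]
ee_rot: [0.71, -0.023, -0.703, -0.024]
contact_force: [2.1, 3.1, 9.3]
gripper_width: 0.0
```

Call:
drive_tool([
  [2.2, -1.8, 0, 0],
  [2.3, -1.8, 0, 0],
  [2.3, -1.7, 0, 0],
  [2.3, -1.7, 0, 0],
  [2.3, -1.6, 0, 0],
])

```text
clock: 9.33
position: [502.4, -0.6, 195.6]
ee_rot: [0.71, -0.022, -0.703, -0.024]
contact_force: [0.8, 6.4, 9.9]
gripper_width: -0.0
```

```bash
python3 - <<'E'
from h import *
a=snap("scene","s9.png"); s=arm.read_state(); print(s["position"],s["contact_force"])
cv2.imwrite('pics/c9.png',cv2.resize(a[100:300,165:345],None,fx=3,fy=3)[:,:,::-1])
E
```

```text
[502.08738084  -0.53330388 194.9673555 ] [1.27945957 4.00891521 6.87470746]
```

View pics/c9.png

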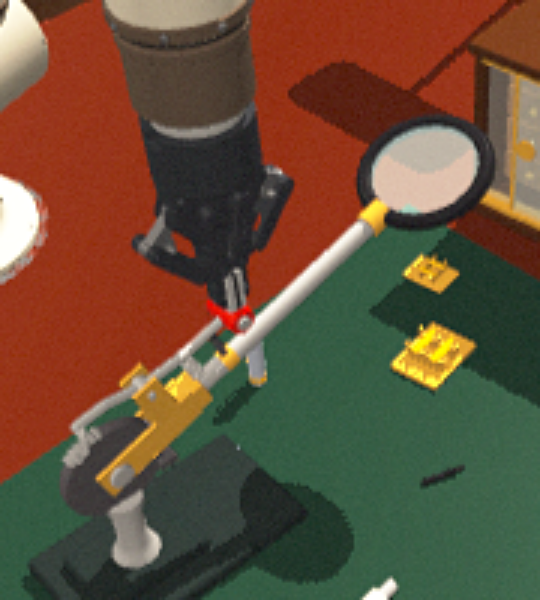

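The picture shows the arm well down, with the lens at about (425,172), the pawl nose clear of the quadrant, and the tip still centred on the bar. Continuing.

Call:
drive_tool([
  [2.2, -2.2, 0, 0],
  [2.4, -1.9, 0, 0],
  [2.4, -1.8, 0, 0],
  [2.5, -1.7, 0, 0],
  [2.5, -1.6, 0, 0],
  [2.5, -1.5, 0, 0],
])

```text
clock: 9.88
position: [502.7, 9.3, 180.2]
ee_rot: [0.71, -0.023, -0.704, -0.024]
contact_force: [2.6, 2.7, 5.5]
gripper_width: 0.3
```

Call:
drive_tool([
  [2.5, -1.5, 0, 0],
  [2.5, -1.4, 0, 0],
  [2.5, -1.3, 0, 0],
  [2.5, -1.2, 0, 0],
  [2.5, -1, 0, 0],
])

```text
clock: 10.3
position: [503.2, 15.8, 167.6]
ee_rot: [0.71, -0.022, -0.704, -0.024]
contact_force: [3.3, 2.5, 7.1]
gripper_width: -0.0
```

Call:
drive_tool([
  [2.2, -0.9, 0, 0],
  [2.2, -0.8, 0, 0],
  [2, -0.7, 0, 0],
  [2, -0.6, 0, 0],
  [1.5, -0.5, 0, 0],
])

```text
clock: 10.72
position: [503.0, 19.4, 157.4]
ee_rot: [0.709, -0.022, -0.704, -0.024]
contact_force: [1.1, 3.5, 5.3]
gripper_width: -0.0
```

Call:
drive_tool([
  [1.5, -0.5, 0, 0],
  [1.5, -0.4, 0, 0],
  [1.2, -0.3, 0, 0],
  [1, -0.2, 0, 0],
  [1, -0.2, 0, 0],
])

```text
clock: 11.13
position: [503.3, 20.5, 152.8]
ee_rot: [0.71, -0.023, -0.704, -0.023]
contact_force: [-2.7, 2.5, 16.5]
gripper_width: -0.2
```

Call:
drive_tool([
  [1, 0, 0, 0],
  [1, 0, 0, 0],
  [0, 0, 0, 0],
])

```text
clock: 11.38
position: [503.4, 20.5, 152.4]
ee_rot: [0.71, -0.023, -0.703, -0.023]
contact_force: [-3.8, 3.1, 21.3]
gripper_width: -0.1
```

```bash
python3 - <<'E'
from h import *
L={}
s=arm.read_state(); print(s["position"],s["contact_force"])
for n,lb in(("scene",(270,140,350,235)),("top",(285,190,350,285))):
    im=snap(n,n+'10.png')[:,:,::-1].astype(int)
    x0,y0,x1,y1=lb; k=np.zeros((400,640),'uint8'); k[y0:y1,x0:x1]=((im.max(2)<48)&(im[...,1]-im[...,2]<14))[y0:y1,x0:x1]
    c=max(cv2.findContours(k,0,1)[0],key=cv2.contourArea); e=cv2.fitEllipse(cv2.convexHull(c)); L[n]=e[0]; print(n,e,cv2.boundingRect(c))
print(two(ray("scene",*L["scene"]),ray("top",*L["top"])))
print(proj("scene",(514,218.5,130)),proj("top",(514,218.5,130)))
E
```

```text
[503.44170555  20.48261746 152.3597625 ] [-3.80739686  3.14282777 21.33058968]
scene ((316.2141418457031, 192.21563720703125), (18.02565574645996, 35.29782485961914), 72.47274017333984) (299, 186, 35, 17)Traceback (most recent call last):
  File "<stdin>", line 7, in <module>
ValueError: max() iterable argument is empty
```

Another 2 mm of command gave only 0.4 mm of motion and 5 N more, so it is on the solid stop. I'll check the lens height.

```bash
cat > lens.py <<'E'
from h import *
import sys
L={}
for n in("scene","top"):
    im=cv2.imread(f'pics/{n}{sys.argv[1]}.png').astype(int); u,v=proj(n,(512,218,130)); print(n,u.round(1),v.round(1))
    Y,X=np.mgrid[:400,:640]; k=((im.max(2)<72)&(im.max(2)-im.min(2)<16)&(np.hypot(X-u,Y-v)<42)).astype('uint8')
    k=cv2.morphologyEx(k,cv2.MORPH_CLOSE,np.ones((3,3)))
    c=max(cv2.findContours(k,0,1)[0],key=lambda c:cv2.contourArea(cv2.convexHull(c))); e=cv2.fitEllipse(cv2.convexHull(c)); L[n]=e[0]; print(e,cv2.boundingRect(c))
print(two(ray("scene",*L["scene"]),ray("top",*L["top"])))
E
python3 - <<'E'
from h import *
snap("top","top10.png")
E
python3 lens.py 10
```

```text
scene 311.1 185.6
((311.3238830566406, 186.4820098876953), (31.246492385864258, 43.62572479248047), 91.94666290283203) (290, 172, 44, 31)
top 304.8 232.9Traceback (most recent call last):
  File "lens.py", line 8, in <module>
    c=max(cv2.findContours(k,0,1)[0],key=lambda c:cv2.contourArea(cv2.convexHull(c))); e=cv2.fitEllipse(cv2.convexHull(c)); L[n]=e[0]; print(e,cv2.boundingRect(c))
                                                                                         ~~~~~~~~~~~~~~^^^^^^^^^^^^^^^^^^^
cv2.error: OpenCV(4.12.0) /io/opencv/modules/imgproc/src/shapedescr.cpp:361: error: (-201:Incorrect size of input array) There should be at least 5 points to fit the ellipse in function 'fitEllipseNoDirect'
```

The lens is at (311.3,186.5) in the scene view against (311.1,185.6) predicted for level, so they agree. Now I'll take the hand away gently, straight up.

Call:
drive_tool([
  [-1.5, 0, 0, 0],
  [-1.5, 0, 0, 0],
  [-2, 0, 0, 0],
  [-3, 0, 0, 0],
  [-3, 0, 0, 0],
  [-3, 0, 0, 0],
  [-4, 0, 0, 0],
  [-5, 0, 0, 0],
  [-7, 0, 0, 0],
  [-10, 0, 0, 0],
])

```text
clock: 12.37
position: [498.7, 19.4, 186.7]
ee_rot: [-0.705, 0.024, 0.708, 0.024]
contact_force: [0.8, -0.8, -0.6]
gripper_width: 0.0
```

Call:
drive_tool([
  [-15, 0, 0, 0],
  [-20, 0, 0, 0],
  [-20, 0, 0, 0],
  [-20, 0, 0, 0],
  [-20, 0, 0, 0],
  [-10, 0, 0, 0],
  [0, 0, 0, 0],
  [0, 0, 0, 0],
])

```text
clock: 13.03
position: [499.6, 19.8, 292.0]
ee_rot: [-0.707, 0.024, 0.707, 0.024]
contact_force: [-0.1, 0.3, -0.9]
gripper_width: 0.2
```

```bash
python3 - <<'E'
from h import *
snap("scene","scene11.png"); snap("top","top11.png"); s=arm.read_state(); print(s["clock"],s["position"],s["contact_force"])
a,b=[cv2.imread(f'pics/scene{k}.png').astype(int) for k in('10','11')]
d=abs(a-b).max(2); print("diff rest/lens",(d[165:235,285:340]>40).sum(),"cap",(d[205:232,243:258]>40).sum(),"feed,mic",(d[250:350,245:325]>40).sum())
a=cv2.imread('pics/scene0.png').astype(int); d=abs(a-b).max(2); print("vs start: rest",(d[205:232,295:325]>60).sum(),"cap",(d[205:232,243:258]>60).sum(),"feed,mic",(d[252:350,250:325]>60).sum())
E
python3 lens.py 11 2>/dev/null
```

```text
13.1333 [499.04437526  19.54433186 290.71916771] [ 0.03317836 -0.00873572 -0.19994468]
diff rest/lens 0 cap 216 feed,mic 0
vs start: rest 0 cap 242 feed,mic 0
scene 311.1 185.6
((311.6795959472656, 186.48318481445312), (30.919607162475586, 44.666378021240234), 91.96038818359375) (290, 172, 46, 31)
top 304.8 232.9
((295.535400390625, 213.2117156982422), (38.84149932861328, 74.63563537597656), 59.279842376708984) (263, 192, 60, 46)
(array([543.16363288, 220.6337625 , 147.69342415]), np.float64(46.77896144859715))
```

The lens is unmoved on release and the force is zero. The cap region changed, so I'll check whether that is occlusion or movement.

```bash
python3 - <<'E'
from h import *
print("tube",[proj("scene",(489+.074*t,-120+.997*t,130)).round() for t in(0,100,140,180,220,260)],"bar",proj("scene",(499,20,182)).round())
for n,(x0,y0,x1,y1) in(("scene",(238,200,262,238)),("top",(350,262,375,282))):
    for k in("0","11"):
        im=cv2.imread(f'pics/{n}{k}.png').astype(int)[y0:y1,x0:x1]; m=(im.min(2)>110)
        v,u=np.nonzero(m); print(n,k,len(u),(u.mean()+x0,v.mean()+y0,v.min()+y0,v.max()+y0) if len(u) else '')
    a,b=[cv2.imread(f'pics/{n}{k}.png')[y0:y1,x0:x1].astype(int) for k in("0","11")]
    print((abs(a-b).max(2)>50).sum(1))
E
```

```text
tube [array([203., 255.]), array([239., 232.]), array([252., 224.]), array([265., 215.]), array([277., 208.]), array([289., 200.])] bar [250. 208.]
scene 0 126 (np.float64(246.94444444444446), np.float64(213.56349206349205), np.int64(200), np.int64(228))
scene 11 231 (np.float64(248.97402597402598), np.float64(220.82683982683983), np.int64(210), np.int64(235))
[ 7 11 12 14 15 16 16 18 16 16 14 14 14 15 15 14 10 11 14 13 11 12 13 13
 13 12 11 13 11 12 11 10  8  6  4  2  1  0]
top 0 40 (np.float64(358.975), np.float64(273.975), np.int64(271), np.int64(277))
top 11 362 (np.float64(362.69060773480663), np.float64(271.64088397790056), np.int64(262), np.int64(281))
[25 25 25 25 25 25 25 25 21 20 20 23 25 25 24 23 22 25 25 25]
```

The tube and bar now lie exactly over the cap's pixels (250,208–224) in the scene view, and the robot covers it in the top view. So the change is occlusion: the hand never came below about 150 mm there or within 90 mm of the cap.

```bash
python3 -c "
from bench import arm; print(arm.job_done())"
```

```text
the job is handed in; nothing more can be done
None
```

I brought the magnifier down onto its stop over the pen rest and handed the job in at about 13 s. I pressed the red bar with the closed fingertips, kept it pressed while following its arc down, then lifted straight off.

**Checks that agreed:**
- **On the stop:** at the bottom, 2 mm more of commanded push gave only 0.4 mm of motion and 5 N more force.
- **Force:** the highest reading between moves was about 21 N.
- **Level:** in the scene view the lens centre was at (311.7, 186.5), against (311.1, 185.6) predicted for a level arm. It did not move when I let go.
- **Hand clear:** the contact force was zero after I took the hand away.
- **Loose things:** the pen rest, feed and micrometer showed no change from the first picture.

**Checks that failed or disagreed:**
- **Fingertip height:** the bar was only felt with the TCP reading about 29 mm below where the bar's top should be. I relied on contact force and pictures instead.
- **Pressing direction:** early on I pushed too steeply and the force rose to about 19 N until I moved further forward along the arc.
- **Lens in the top view:** the fit was spoiled, so level was confirmed from the scene view only.
- **Cap:** the lowered arm and the robot hid it in the last pictures. It was still standing in the last view that showed it, partway down, and the hand stayed well away from it.

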